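Gauge the depth of a blind bore

ROBOT

A 6-joint arm with a two-finger parallel gripper is mounted at the origin on a cart in front of the work surface, level with it; the furniture and walls round the work are solid. World frame = base frame: x ahead of the robot, y to its left, z up, the work surface at z = 0. Lengths are in mm, angles in degrees, forces in N, time in s.
With the tool pointing down it reaches from about 350 to 975 mm from the base axis. Payload 7.1 kg.
Tool frame: the origin (TCP) lies at the very end of the fingers, on their centre line; the grasp point (between the pads) lies 19 mm behind it; z points along the fingers, y is the line along which they close (so a half turn about z gives the same grasp; the last joint's range is limited). The gripper opens to 88 mm and grips with 3 to 60 N. Pads are 20 mm wide; open, the fingers measure 115 mm over their backs; the gripper's body (75 mm by 178 mm) begins 61 mm behind the grasp point.
Start: joints at [-65.661, 24.242, 93.386, -0, 62.372, -1.089], TCP at [268.373, -564.429, 222.675] pointing down, gripper open.
Joint ranges: [-172.04, 172.04], [-51.8, 120.97], [4.93, 147.93], [-75.15, 255.16], [6.16, 154.13], [-145.62, 145.62]. Speed limits (degrees/s): [136.94, 136.94, 172.46, 180, 180, 180].

INTERFACE

Orientations are given as a 3x3 rotation matrix whose columns are the frame's x, y, z axes.
In Python, from bench import sensors, optics, hand_in gives the robot as it stands.
- The arm moves only by the tool servo_tool, never from a script. Its argument "steps" is a list of rows, each a list of 7 numbers: the turn, a rotation vector about the tool's x, y, z as a fraction of full scale, then the shift along the tool's x, y, z as a fraction of full scale, then the opening, from 0 (shut) to 1 (fully open). In form: [[rx, ry, rz, dx, dy, dz, claw], ...]. A call has 1 to 12 rows; each row shifts and turns the commanded pose from where the row before left it, along the tool's axes as they then stand; what a row does not reach is not made up. Full scale, the value 1, is 2 cm for a shift and 90 degrees for a turn. A row lasts 1/10 s, in which the tool goes at most 50 mm and 8.59 degrees, less where a joint would pass 70% of its speed; a pose out of reach is approached as far as the arm can. A call with a number of a shift or a turn outside -1 to 1 is refused whole. A call with a gripper value outside its range is refused whole. The fingers move at their own pace and stop on an object; "grip_force" is the grip in N (left out, the last holds). Time passes only in rows, so rows that do not move let the fingers close. It gives the time, the measured TCP pose, the force, the opening and the grip force at its end, in the units of the state.
- sensors.get_obs(): the state, without advancing time (a new reading comes with each control period).
- optics.snapshot(name): name is "scene" or "top" or "wrist"; returns (picture, depth): 384x512x3 uint8, red, green, blue; 384x512 float32, mm along the optical axis (not along the pixel's ray), 0 where there is no reading.
- optics.camera_info(name): a dict with "intrinsics" (3x3 intrinsics, pixels), "position" and "attitude" of the camera in the world; the wrist camera has in their place "hand_eye" (4x4, takes a point from camera to tool coordinates, whose origin is the TCP and whose axes are the flange's). Camera axes: x right, y down, z forward; pixel columns grow to the right and rows downward; lengths in mm; the calibration is good to about 2 mm. The wrist camera is an equidistant fisheye: a pixel r from the principal point sees the ray r / f radians off the axis. A picture is of the moment at which its call begins: read the wrist's pose just before it. camera_info takes no time and is no camera call.
- hand_in(): hands the job in; it is judged then, once.
The state is a dict: "t": time; "qpos": joint angles; "joint_velocities": joint speeds; "effort": joint torques, N m; "ee_pos": TCP position; "eef_rot": TCP orientation; "ft_force": force on the tool from outside, world axes, zero at the start; "moment": the same for the moment, N m; "grip_width": finger opening in mm; "gripper_force": force on a finger pad.
Only numpy, scipy, OpenCV 4.12 (cv2) and the standard library are available. Lean on these libraries where they do the work, as an engineer would, in place of code of your own. Each camera call takes 0.05 s, during which the arm holds its last target. There are 200 camera calls.

TASK

Find out how deep the blind bore is in the steel pillar that stands in the V-stop. Take the depth gauge from its wooden stand, seat its bar flat on top of the pillar and press the rod gently down the bore until it bottoms out, then put the gauge back upright in its stand with the rod still holding exactly that depth. Do not force the gauge, and leave the pillars and the other things where they are.

Things in the scene. Friction and masses are not known exactly. Their poses are not given: they have to be found in the camera images.
- gauge: depth gauge, loose, about 0.14 kg with its rod. Steel bar 76 x 18 x 12 mm with a round hub on its middle (23 mm diameter, top 28 mm above the bar's underside) and a small brass screw head on the hub; the rod runs through the hub and bar. Origin at the centre of the bar's flat underside, x along the bar, z up along the rod. It starts standing in the stand: bar flat on the stand's top, rod hanging in the stand's hole
- gauge_rod (a joint): how far the rod's tip stands out below the bar's underside, in m (0 flush, at most 0.038); it grows as the rod is pushed down. The rod is held by friction: it takes about 6 N to slide it either way, so the gauge can be carried by the knob without the setting changing, but pressing the knob harder than that after the bar has seated pushes the rod on. It starts standing out 4 to 9 mm, less than any bore's depth
- gauge_tip (a point): centre of the rod's lower end. The rod is 7 mm in diameter with a 1 mm chamfer at the end
- gauge_knob (a point): middle of the black knurled knob on the rod's upper end, on the rod's axis: 18 mm diameter, 22 mm high, this point being 79 mm above the rod's tip; moves with the rod
- gauge_foot (a point): centre of the bar's flat underside, where the rod comes out (same point as the gauge's origin)
- stand: pale timber block, fixed to the bench, 45 mm high; origin at bench level under the gauge's hole; block reaches 28 mm to either side in its x, 30 mm in its +y and 64 mm in its -y, where two short black scriber handles stand 26 mm above the block 48 mm from the hole. Beyond it to the left stands an amplifier on its side, about 0.32 m high (x over 0.47, y over 0.11): swing the arm round or above it
- stand_top (a point): middle of the mouth of the stand's hole for the gauge's rod, in the block's top face: 16 mm diameter, 42 mm deep. The gauge's bar is wider than the hole and rests on the top face
- v_stop: dark steel V-shaped stop, 30 mm high, screwed to the bench, its V open towards its own -x; origin at bench level where the axis of the pillar in the V belongs
- v_nest (a point): point on the axis of the place in the V-stop, at the height of the pillar's top (50 mm above the bench); the pillar to be gauged stands here within 1 mm or so
- pillar_a: one of three turned steel pillars that look exactly alike: round, 48 mm diameter, 50 mm high, 0.7 kg, loose on the bench. Origin at the centre of its underside, z along its axis. From the middle of its top a blind bore of 9.6 mm diameter goes straight down the axis; its depth is between 13 and 33 mm, differs from pillar to pillar and is not known. Any of the three may be the one in the V-stop: it is the one whose axis is at point v_nest
- pillar_b: one of three turned steel pillars that look exactly alike: round, 48 mm diameter, 50 mm high, 0.7 kg, loose on the bench. Origin at the centre of its underside, z along its axis. From the middle of its top a blind bore of 9.6 mm diameter goes straight down the axis; its depth is between 13 and 33 mm, differs from pillar to pillar and is not known. Any of the three may be the one in the V-stop: it is the one whose axis is at point v_nest
- pillar_c: one of three turned steel pillars that look exactly alike: round, 48 mm diameter, 50 mm high, 0.7 kg, loose on the bench. Origin at the centre of its underside, z along its axis. From the middle of its top a blind bore of 9.6 mm diameter goes straight down the axis; its depth is between 13 and 33 mm, differs from pillar to pillar and is not known. Any of the three may be the one in the V-stop: it is the one whose axis is at point v_nest
- heat_sink: bystander: black finned heat sink, 31 x 70 x 40 mm, loose; origin at the centre of its underside
- capacitor_a: bystander: blue can capacitor, 35 mm diameter, 60 mm high, loose; origin at the centre of its underside
- pcb_module: bystander: small green circuit board with parts, 52 x 75 x 20 mm, loose; origin at the centre of its underside
There are look-alikes about, which are no part of the job. What is shaped like the pillar_c but purple or yellow is not meant.

How it is judged (in metres and radians):
On the way:
1. the gauge's bar is seated flat on the pillar in the V-stop and its rod's tip rests on the floor of the bore (((horizontal distance between pillar_a and v_nest below 0.01 m and horizontal distance between gauge_tip and pillar_a below 0.004 m and z of gauge_tip in the frame of pillar_a below 0.0358 m and z of gauge_foot in the frame of pillar_a below 0.0515 m) or (horizontal distance between pillar_b and v_nest below 0.01 m and horizontal distance between gauge_tip and pillar_b below 0.004 m and z of gauge_tip in the frame of pillar_b below 0.0288 m and z of gauge_foot in the frame of pillar_b below 0.0515 m) or (horizontal distance between pillar_c and v_nest below 0.01 m and horizontal distance between gauge_tip and pillar_c below 0.004 m and z of gauge_tip in the frame of pillar_c below 0.0218 m and z of gauge_foot in the frame of pillar_c below 0.0515 m))), for 0.2 s.
At the end, for the whole second after the job is handed in: The gauge is at rest in its stand: bar flat on the top face (within 2 mm, tilt under 0.05 rad), its centre within 6 mm of the hole's; the rod stands out by the true bore depth of the pillar in the V-stop within 1.8 mm, and that pillar is within 10 mm of its place (horizontal distance between gauge_foot and stand_top below 0.006 m and z of gauge_foot in the frame of stand_top between -0.002 and 0.002 m and angle between gauge's own z axis and vertical below 0.05 rad and linear speed of gauge below 0.01 m/s and ((horizontal distance between pillar_a and v_nest below 0.01 m and value of joint gauge_rod between 0.0142 and 0.0178 m) or (horizontal distance between pillar_b and v_nest below 0.01 m and value of joint gauge_rod between 0.0212 and 0.0248 m) or (horizontal distance between pillar_c and v_nest below 0.01 m and value of joint gauge_rod between 0.0282 and 0.0318 m))); the robot touches nothing.
It fails at once if the gauge is pressed or knocked against a pillar with more than 40 N (contact force between gauge and pillar_a above 40 N or contact force between gauge and pillar_b above 40 N or contact force between gauge and pillar_c above 40 N).
It fails at once if a pillar is shoved more than 10 mm or tipped (distance of any of pillar_a, pillar_b, pillar_c from where it was at the start of the episode above 0.01 m or angle between any of pillar_a, pillar_b, pillar_c's own z axis and vertical above 0.15 rad).
It fails at once if the heat sink, the capacitor or the circuit board is moved more than 15 mm (distance of any of heat_sink, capacitor_a, pcb_module from where it was at the start of the episode above 0.015 m).
It also fails if it takes over 54 s, if anything falls off the work surface, if the arm or the gripper's body presses on something with over 40 N, if the wrist force passes 120 N, or if a joint passes its speed limit or range.

## Working session

There is one attempt and no reset: what is moved stays moved. The work goes in short steps, Python scripts to look and compute and a tool call to move; the robot and the scene stay as the last step left them, time stands still between calls to the robot, and variables do not carry over. Pictures are saved under pics/ and viewed, at most 10 in all, crops included, and the job is handed in when it is done.

Besides the shell and the picture viewer there is one more tool, called after ">>>" in YAML: its name, and indented under it one key for each argument. servo_tool: Moves the arm, as the interface text tells. Shift numbers are shares of 2 cm and turn numbers shares of 90 degrees, none past 1 either way. Its arguments: {"type":"object","properties":{"steps":{"type":"array"},"grip_force":{"type":"number"}},"required":["steps"]}

```bash
mkdir -p pics; ls; cat > h.py <<'E'
import numpy as np, cv2
from bench import sensors, optics, hand_in
def snap(n,f):
    o=sensors.get_obs(); im,d=optics.snapshot(n); cv2.imwrite('pics/'+f+'.png',im[:,:,::-1]); np.savez('pics/'+f+'.npz',im=im,d=d,p=o['ee_pos'],R=o['eef_rot']); return o,im,d
def world(n,u,v,z,o=None):
    c=optics.camera_info(n);K=np.array(c['intrinsics'])
    return np.array(c['position'])+np.array(c['attitude'])@(z*np.array([(u-K[0,2])/K[0,0],(v-K[1,2])/K[1,1],1]))
E
python3 - <<'E'
from h import *
a=snap('top','top1')[1];b=snap('scene','sc1')[1]
for n in('top','scene','wrist'):print(optics.camera_info(n))
o=sensors.get_obs();print(o)
E
```

```text
pics
{'intrinsics': array([[406.4590476 ,   0.        , 257.72082011],
       [  0.        , 406.4590476 , 190.95571393],
       [  0.        ,   0.        ,   1.        ]]), 'position': array([ 475.04886586, -121.00771633,  993.10956828]), 'attitude': array([[ 0.01867816, -0.99832249,  0.05480265],
       [-0.99979257, -0.01820426,  0.00913382],
       [-0.00812086, -0.05496189, -0.99845543]])}
{'intrinsics': array([[478.06243709,   0.        , 253.25447825],
       [  0.        , 478.06243709, 184.14263664],
       [  0.        ,   0.        ,   1.        ]]), 'position': array([-116.88309081, -603.4875303 ,  547.65573983]), 'attitude': array([[ 0.60162721, -0.37819062,  0.70357413],
       [-0.79861383, -0.26698703,  0.53938286],
       [-0.01614437, -0.88639144, -0.46265492]])}
{'intrinsics': array([[297.31863964,   0.        , 259.9569182 ],
       [  0.        , 297.31863964, 190.15143958],
       [  0.        ,   0.        ,   1.        ]]), 'hand_eye': array([[ 1.20836566e-04, -9.62204468e-01, -2.72328013e-01,
         7.48012516e+01],
       [ 9.99999573e-01, -1.33279636e-04
[... 325 characters left out ...]
0646e+01, -1.09021749e+00]), 'joint_velocities': array([-0.0614886 , -0.00350901, -0.01033937, -0.03176638, -0.06962219,
        0.01244131]), 'effort': array([ 8.69337000e-04, -5.45609307e+01, -2.74323964e+01,  6.45243656e-02,
        1.87753339e-02, -5.60160618e-05]), 'ee_pos': array([ 268.17706835, -564.00335406,  222.00227034]), 'eef_rot': array([[ 9.03116883e-01,  4.29394445e-01, -5.53569869e-04],
       [ 4.29394801e-01, -9.03116066e-01,  1.21465285e-03],
       [ 2.16273422e-05, -1.33467352e-03, -9.99999109e-01]]), 'ft_force': array([-0.03355832, -0.18291084,  0.21594793]), 'moment': array([-0.00886404,  0.00365193,  0.00568614]), 'gripper_force': 0.0, 'grip_width': 88.02930875900735}
```

View pics/top1.png

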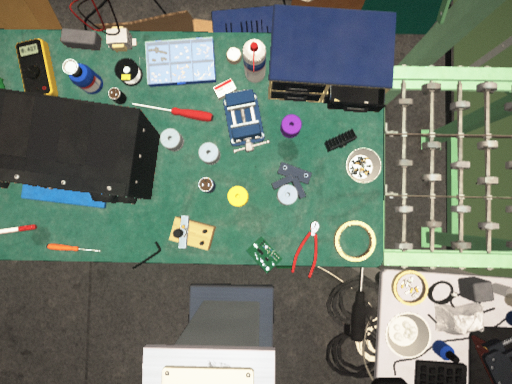

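View pics/sc1.png

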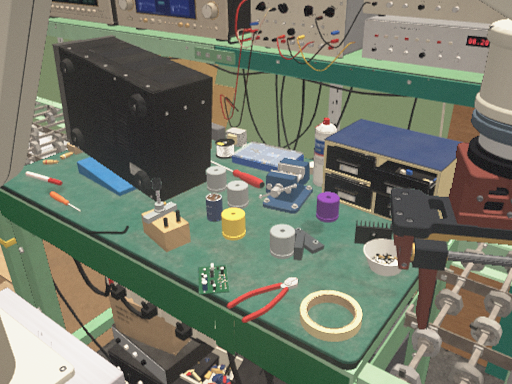

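The top view shows the stand with the gauge at about (184,233). The V-stop pillar is at (288,195), with the circuit board at (265,253) and the yellow look-alike at (238,196). I'll measure with the depth image.

```bash
cat >> h.py <<'E'
def cloud(n,d):
    c=optics.camera_info(n);K=np.array(c['intrinsics']);v,u=np.mgrid[:384,:512]
    P=np.stack([(u-K[0,2])/K[0,0]*d,(v-K[1,2])/K[1,1]*d,d],-1)
    return P@np.array(c['attitude']).T+np.array(c['position'])
E
python3 - <<'E'
from h import *
z=np.load('pics/top1.npz');W=cloud('top',z['d'])
s=W[205:260,160:225]; 
np.set_printoptions(linewidth=300)
print('cols world y',W[232,160:224:4,1].round(), 'rows x',W[205:260:3,184,0].round())
print(s[::2,::2,2].round().astype(int))
p=W[180:212,270:308];m=(p[...,2]>40)&(p[...,2]<60);print('pillar',p[m].mean(0),m.sum(), (p[m].max(0)+p[m].min(0))/2)
print(p[::2,::2,2].round().astype(int))
for n,r in(('yellow',(185,208,226,250)),('pcb',(238,270,246,284)),('p1',(128,152,160,184)),('p2',(142,164,196,220)),('cap',(176,194,196,216))):
  q=W[r[0]:r[1],r[2]:r[3]];m=q[...,2]>12;print(n,q[m].mean(0),q[m].max(0),q[m].min(0))
a=cv2.resize(z['im'][200:265,150:230],None,fx=8,fy=8,interpolation=cv2.INTER_CUBIC);cv2.imwrite('pics/c1.png',a[:,:,::-1])
E
```

```text
cols world y [124. 114. 105.  85.  59.  50.  52.  48.  39.  30.  20.   7.   1.  -7. -12. -22.] rows x [492. 485. 477. 470. 463. 456. 449. 443. 436. 430. 423. 415. 408. 402. 395. 383. 375. 368. 361.]
[[  3  -1   2   0 993   3   0  -1   0   0  -2   0   3  -1   0  -1   1   1   1   3   0   1   1  -2  -2  -1   0   3   1   0   0   0   1]
 [  3   1   2   1  -1   0   1   0  -1   1  -1   0   1   2  -3  -2   1  -1  -1  -1  -1   1  -1   2   1  -2  -1   2  -3   0  -1   2   2]
 [  0  -2  -5  -2  -1  -2  -3   3   1  -2  -3  -2   1   0  -1   1   0   2   1   1   3  -3   2   0   0   4  -2   1   0   4  -2   0   1]
 [ -2  -2  -1   0   0   1   1   0   1   3  -1   3  -1   2   0   0  -1   3  -2 993   0   1   1   2   3   1  -1  -2   0  -1   1  -3  -4]
 [ -5   1   3  -1   3   0   0   1   2  -2   3   0  -1   1   2   0   2   3   0   0  -1   1   0   2   3   2   0   3  -1  -4   0   1   1]
 [  0   0   1   0  -2   0  -2   1   1   0   2  57  57  58  51  -1  -2   0   2  -1   1  -1   0  -1   1   2  -1   2 993   2  -1   1   1]
 [  2  -1   0   0  -1   0  -2   2  46  45  35  57  59  61  58  -1   0   2  -1   3   4   2  
[... 3893 characters left out ...]
-1  0  0 -1  2 -3  2  0  2  2 -1  0  0 -1 -1]]
yellow [515.66926225 -64.7357      48.81760013] [539.75330087 -40.95227753  54.58654803] [493.20480958 -87.75724986  18.75161027]
pcb [ 383.32333729 -125.49469954  129.04755935] [ 475.04886586 -103.08742171  993.10956828] [ 343.53073174 -151.80094464   12.20211934]
p1 [645.092349    92.14895284  55.45019385] [671.74064659 119.69145344 993.10956828] [ 475.04886586 -121.00771633   12.27296358]
p2 [615.15769252   4.23639089  49.48702076] [639.98057835  29.62601009 993.10956828] [ 475.04886586 -121.00771633   12.75902459]
cap [539.79809598   6.62978513  63.01630102] [557.0485866   26.99437525 993.10956828] [ 475.04886586 -121.00771633   12.65507708]
```

View pics/c1.png

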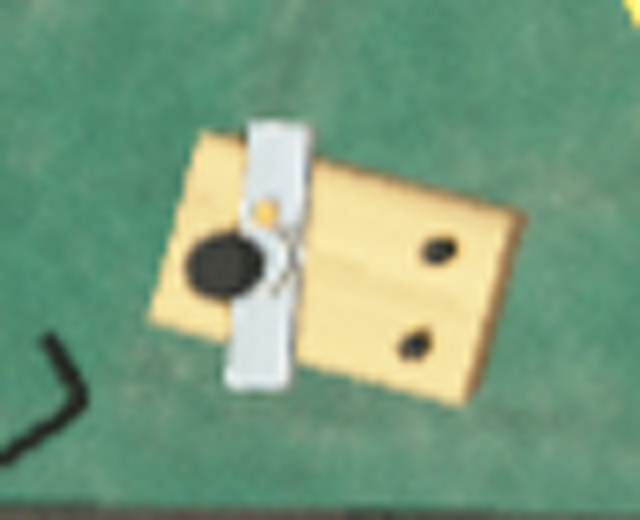

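```bash
python3 - <<'E'
from h import *
z=np.load('pics/top1.npz');W=cloud('top',z['d'])
def mean(r,lo,hi):
  q=W[r[0]:r[1],r[2]:r[3]];m=(q[...,2]>lo)&(q[...,2]<hi);p=q[m];b=cv2.minAreaRect(p[:,:2].astype(np.float32));print(p.mean(0).round(1),m.sum(),b);return p
k=mean((225,240,170,186),122,134)
mean((213,250,176,192),53,62)
mean((215,252,168,216),40,49)
o=sensors.get_obs();R=np.array(o['eef_rot']);t=np.array([*k.mean(0)[:2],262]);print((R.T@(t-o['ee_pos']))/20)
E
```

```text
[431.   57.  127.4] 59 ((431.0144348144531, 57.2934455871582), (14.999381065368652, 17.203582763671875), 1.4455312490463257)
[430.9  57.1  57.4] 196 ((431.135498046875, 57.14069366455078), (20.00800895690918, 74.69698333740234), 85.80632019042969)
[426.1  35.3  45.2] 688 ((423.80706787109375, 42.370582580566406), (94.0754165649414, 62.71998596191406), 76.1536865234375)
[ 20.68555382 -24.55001417  -1.96667461]
```

>>> servo_tool:
  steps:
    - [0,0,0,0.6,-0.75,-0.18,1]
    - [0,0,0,0.63,-0.75,-0.18,1]
    - [0,0,0,0.63,-0.75,-0.18,1]
    - [0,0,0,0.63,-0.75,-0.18,1]
    - [0,0,0,0.63,-0.75,-0.18,1]
    - [0,0,0,0.63,-0.75,-0.18,1]
    - [0,0,0,0.63,-0.75,-0.18,1]
    - [0,0,0,0.63,-0.75,-0.18,1]
    - [0,0,0,0.63,-0.75,-0.18,1]
    - [0,0,0,0.63,-0.75,-0.18,1]
    - [0,0,0,0.63,-0.75,-0.18,1]
    - [0,0,0,0.63,-0.75,-0.18,1]

```text
t: 1.3
ee_pos: [327.4, -335.6, 266.2]
eef_rot: [[0.903, 0.429, 0.0], [0.429, -0.903, -0.0], [0.0, 0.0, -1.0]]
ft_force: [0.2, -0.5, -0.1]
grip_width: 87.8
gripper_force: 0.0
```

>>> servo_tool:
  steps:
    - [0,0,0,0.63,-0.75,0,1]
    - [0,0,0,0.63,-0.75,0,1]
    - [0,0,0,0.63,-0.75,0,1]
    - [0,0,0,0.63,-0.75,0,1]
    - [0,0,0,0.63,-0.75,0,1]
    - [0,0,0,0.63,-0.75,0,1]
    - [0,0,0,0.63,-0.75,0,1]
    - [0,0,0,0.63,-0.75,0,1]
    - [0,0,0,0.63,-0.75,0,1]
    - [0,0,0,0.63,-0.75,0,1]
    - [0,0,0,0.63,-0.75,0,1]
    - [0,0,0,0.63,-0.75,0,1]

```text
t: 2.5
ee_pos: [386.2, -108.3, 266.1]
eef_rot: [[0.903, 0.429, 0.0], [0.429, -0.903, -0.0], [0.0, 0.0, -1.0]]
ft_force: [0.1, 0.4, 0.2]
grip_width: 87.9
gripper_force: 0.0
```

>>> servo_tool:
  steps:
    - [0,0,0,0.63,-0.75,0,1]
    - [0,0,0,0.63,-0.75,0,1]
    - [0,0,0,0.63,-0.75,0,1]
    - [0,0,0,0.63,-0.75,0,1]
    - [0,0,0,0.63,-0.75,0,1]
    - [0,0,-0.095,0,0,0,1]
    - [0,0,-0.095,0,0,0,1]
    - [0,0,-0.095,0,0,0,1]
    - [0,0,-0.095,0,0,0,1]
    - [0,0,-0.095,0,0,0,1]
    - [0,0,-0.095,0,0,0,1]
    - [0,0,-0.095,0,0,0,1]

```text
t: 3.7
ee_pos: [410.6, -14.3, 266.1]
eef_rot: [[0.076, 0.997, 0.0], [0.997, -0.076, -0.0], [-0.0, 0.0, -1.0]]
ft_force: [0.1, -0.2, 0.3]
grip_width: 87.9
gripper_force: 0.0
```

>>> servo_tool:
  steps:
    - [0,0,-0.095,0,0,0,1]
    - [0,0,-0.095,0,0,0,1]
    - [0,0,-0.095,0,0,0,1]
    - [0,0,-0.095,0,0,0,1]
    - [0,0,-0.095,0,0,0,1]
    - [0,0,-0.095,0,0,0,1]
    - [0,0,-0.095,0,0,0,1]
    - [0,0,-0.095,0,0,0,1]
    - [0,0,-0.095,0,0,0,1]
    - [0,0,-0.095,0,0,0,1]
    - [0,0,-0.095,0,0,0,1]
    - [0,0,-0.095,0,0,0,1]

```text
t: 4.9
ee_pos: [410.6, -14.3, 266.0]
eef_rot: [[-0.99, -0.143, 0.0], [-0.143, 0.99, 0.0], [-0.0, 0.0, -1.0]]
ft_force: [0.3, 0.1, -0.1]
grip_width: 88.1
gripper_force: 0.0
```

>>> servo_tool:
  steps:
    - [0,0,-0.095,0,0,0,1]
    - [0,0,-0.095,0,0,0,1]
    - [0,0,0,-0.61,0.7,0,1]
    - [0,0,0,-0.61,0.7,0,1]
    - [0,0,0,-0.61,0.7,0,1]
    - [0,0,0,-0.61,0.7,0,1]
    - [0,0,0,0,0,1,1]
    - [0,0,0,0,0,1,1]
    - [0,0,0,0,0,1,1]
    - [0,0,0,0,0,0.8,1]
    - [0,0,0,0,0,0,1]
    - [0,0,0,0,0,0,1]

```text
t: 6.1
ee_pos: [431.4, 56.8, 190.2]
eef_rot: [[-0.906, -0.423, -0.0], [-0.423, 0.906, -0.0], [0.0, 0.0, -1.0]]
ft_force: [0.8, -0.7, 0.3]
grip_width: 87.9
gripper_force: 0.0
```

```bash
cat >> h.py <<'E'
def wcloud(d,o):
    c=optics.camera_info('wrist');K=np.array(c['intrinsics']);H=np.array(c['hand_eye']);v,u=np.mgrid[:384,:512]
    x=(u-K[0,2])/K[0,0];y=(v-K[1,2])/K[1,1];r=np.hypot(x,y)+1e-9;s=np.tan(r)/r
    P=np.stack([x*s*d,y*s*d,d],-1)@H[:3,:3].T+H[:3,3]
    return P@np.array(o['eef_rot']).T+np.array(o['ee_pos'])
def circ(p):  # min enclosing circle centre, mean
    return p.mean(0).round(1),cv2.minEnclosingCircle(p[:,:2].astype(np.float32)),len(p)
E
python3 - <<'E'
from h import *
o,im,d=snap('wrist','w1');W=wcloud(d,o);print(o['ee_pos'],o['qpos'].round(1))
near=np.hypot(W[...,0]-431,W[...,1]-57)<50
for lo,hi in((120,135),(50,62),(43,47)):
  p=W[near&(W[...,2]>lo)&(W[...,2]<hi)]
  if len(p)>5: print(lo,circ(p),cv2.minAreaRect(p[:,:2].astype(np.float32)))
h=W[...,2][near];print(np.histogram(h,bins=range(-5,200,5)))
E
```

```text
[431.43143284  56.81045951 190.19827687] [   5.9   11.   118.     0.    51.  -109.1]
120 (array([430.9,  56.6, 126.4]), ((431.9354248046875, 56.85173416137695), 9.763830184936523), 435) ((431.5316162109375, 57.27232360839844), (18.52186393737793, 18.53691291809082), 3.224870443344116)
50 (array([424.5,  54.9,  56.9]), ((430.91510009765625, 46.91139602661133), 41.68931198120117), 877) ((428.89862060546875, 37.97587203979492), (60.76933670043945, 75.77436828613281), 82.88522338867188)
43 (array([426. ,  43.2,  44.8]), ((430.60302734375, 51.16745376586914), 45.73456954956055), 2418) ((424.7745056152344, 48.73643493652344), (80.77717590332031, 67.2459945678711), 76.10395812988281)
(array([ 851,  314,   16,   14,   17,   15,   18,   20,   19, 1551,  937,
         50,  761,  116,   51,  183,    8,    5,    3,    0,    0,    0,
         20,   35,   33,   60,  375,    0,    0,    0,    0,    0,    0,
          0,    0,    0,    0,    0,   12,  169]), array([ -5,   0,   5,  10,  15,  20,  25,  30,  35,  40,  45,  50,  55,
        60,  65,  70,  75,  80,  85,  90,  95, 100, 105, 110, 115, 120,
       125, 130, 135, 140, 145, 150, 155, 160, 165, 170, 175, 180, 185,
       190, 195]))
```

View pics/w1.png

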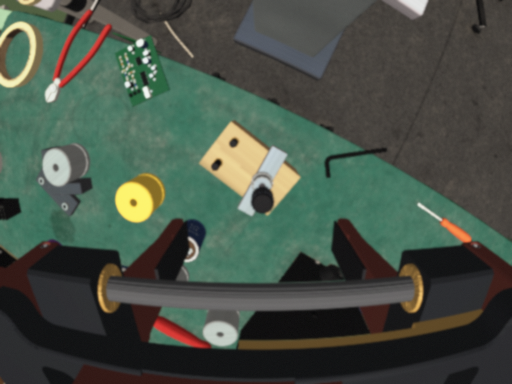

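The wrist view shows the knob at (262,200) between the open fingers (jaws at about (160,260) and (360,260)). The V-stop pillar is at (62,163) and the yellow look-alike at (138,198). The knob lies within 1 mm of the tool axis, so I'm descending and gripping.

>>> servo_tool:
  steps:
    - [0,0,0,0,0,0.8,1]
    - [0,0,0,0,0,0.8,1]
    - [0,0,0,0,0,0.8,1]
    - [0,0,0,0,0,0.8,1]
    - [0,0,0,0,0,0.8,1]
    - [0,0,0,0,0,0.4,1]
    - [0,0,0,0,0,0,0.5]
    - [0,0,0,0,0,0,0.3]
    - [0,0,0,0,0,0,0]
    - [0,0,0,0,0,0,0]
    - [0,0,0,0,0,0,0]
    - [0,0,0,0,0,0,0]
  grip_force: 30

```text
t: 7.35
ee_pos: [431.8, 56.5, 102.1]
eef_rot: [[-0.906, -0.422, 0.0], [-0.422, 0.906, 0.0], [-0.0, -0.0, -1.0]]
ft_force: [-1.1, -0.3, -0.0]
grip_width: 43.2
gripper_force: 0.0
```

>>> servo_tool:
  steps:
    - [0,0,0,0,0,0,0]
    - [0,0,0,0,0,0,0]
    - [0,0,0,0,0,0,0]
    - [0,0,0,0,0,0,0]
    - [0,0,0,0,0,0,0]
    - [0,0,0,0,0,0,0]

```text
t: 7.95
ee_pos: [431.6, 56.4, 101.8]
eef_rot: [[-0.906, -0.422, -0.0], [-0.422, 0.906, -0.0], [0.0, 0.0, -1.0]]
ft_force: [-0.5, -1.5, -0.6]
grip_width: 17.3
gripper_force: 30.0
```

>>> servo_tool:
  steps:
    - [0,0,0,0,0,-0.5,0]
    - [0,0,0,0,0,-1,0]
    - [0,0,0,0,0,-1,0]
    - [0,0,0,0,0,-1,0]
    - [0,0,0,0,0,-1,0]
    - [0,0,0,0.06,-0.5,0,0]
    - [0,0,0,0.07,-0.9,0,0]
    - [0,0,0,0.07,-0.9,0,0]
    - [0,0,0,0.07,-0.9,0,0]
    - [0,0,0,0.07,-0.9,0,0]
    - [0,0,0,0.07,-0.9,0,0]
    - [0,0,0,0.07,-0.9,0,0]

```text
t: 9.15
ee_pos: [472.4, -55.9, 191.0]
eef_rot: [[-0.907, -0.422, -0.001], [-0.422, 0.907, 0.0], [0.001, 0.001, -1.0]]
ft_force: [-0.3, -0.1, -1.2]
grip_width: 17.2
gripper_force: 30.0
```

>>> servo_tool:
  steps:
    - [0,0,0,0.07,-0.9,0,0]
    - [0,0,0,0.07,-0.9,0,0]
    - [0,0,0,0.07,-0.9,0,0]
    - [0,0,0,0.07,-0.9,0,0]
    - [0,0,0,0.07,-0.9,0,0]
    - [0,0,0,0.07,-0.9,0,0]
    - [0,0,0,0.07,-0.9,0,0]
    - [0,0,0,0,-0.43,0,0]
    - [0,0,0,0,0,0,0]
    - [0,0,0,0,0,0,0]
    - [0,0,0,0,0,0,0]

```text
t: 10.25
ee_pos: [520.4, -180.1, 191.8]
eef_rot: [[-0.906, -0.423, -0.001], [-0.423, 0.906, 0.0], [0.0, 0.001, -1.0]]
ft_force: [0.2, 0.9, -0.9]
grip_width: 17.3
gripper_force: 30.0
```

```bash
python3 - <<'E'
from h import *
o,im,d=snap('wrist','w2');W=wcloud(d,o);print(o['ee_pos'],o['qpos'].round(1),o['ft_force'])
T=(W-o['ee_pos'])@np.array(o['eef_rot'])
o2,im2,d2=snap('top','top2');V=cloud('top',d2)
for n,C in(('wrist',W),('top',V)):
  near=np.hypot(C[...,0]-521,C[...,1]+180)<33
  p=C[near&(C[...,2]>45)&(C[...,2]<56)];print(n,circ(p))
near=np.hypot(W[...,0]-o['ee_pos'][0],W[...,1]-o['ee_pos'][1])<45
print(np.histogram(W[...,2][near],bins=range(-5,220,5)))
cv2.imwrite('pics/w2c.png',cv2.resize(im[100:260,180:340],None,fx=3.7,fy=3.7,interpolation=cv2.INTER_CUBIC)[:,:,::-1])
s,ims,ds=snap('scene','sc2');cv2.imwrite('pics/sc2c.png',cv2.resize(ims[150:290,210:370],None,fx=4,fy=4,interpolation=cv2.INTER_CUBIC)[:,:,::-1])
E
```

```text
[ 520.36870215 -180.09845498  191.80079242] [ -20.3   20.3  104.3    0.    55.5 -135.3] [ 0.19948002  0.85743475 -0.85880386]
wrist (array([ 521.3, -190.2,   49.7]), ((522.8866577148438, -181.78793334960938), 24.147790908813477), 869)
top (array([nan, nan, nan]), ((0.0, 0.0), 0.0), 0)
(array([ 954,  431,   43,   27,   41,   48,  480,  292,   32,   36,  552,
        317,    0,    0,    0,    0,    0,    0,    0,    0,    0,    0,
          0,    0,    0,    0,    0,    0,   47,   60, 1051,  178,   61,
        366,   27,   28,   25,    6,    0,   44,  151,  246,  239,  320]), array([ -5,   0,   5,  10,  15,  20,  25,  30,  35,  40,  45,  50,  55,
        60,  65,  70,  75,  80,  85,  90,  95, 100, 105, 110, 115, 120,
       125, 130, 135, 140, 145, 150, 155, 160, 165, 170, 175, 180, 185,
       190, 195, 200, 205, 210, 215]))h.py:18: RuntimeWarning: Mean of empty slice.
  return p.mean(0).round(1),cv2.minEnclosingCircle(p[:,:2].astype(np.float32)),len(p)
  ret = um.true_divide(
```

View pics/w2c.png

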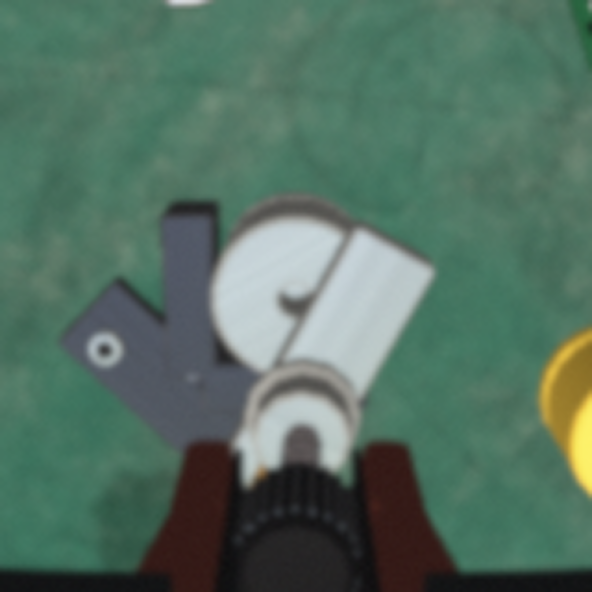

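The wrist crop shows the pillar in the V with its bore at about (297,300) in the crop, partly hidden by the bar, which hangs level. I'll rectify onto the z=50 plane for an accurate centre, and do the same for the knob in hand.

```bash
cat >> h.py <<'E'
def rect(z,n,x0,y0,h,half=40,s=8):
    """orthophoto on plane z=h, s px/mm; col -> world x, row -> world y, centred x0,y0"""
    c=optics.camera_info(n);K=np.array(c['intrinsics']);g=np.arange(-half*s,half*s)/s
    X,Y=np.meshgrid(x0+g,y0+g);P=np.stack([X,Y,np.full_like(X,h)],-1)
    if n=='wrist':
        H=np.array(c['hand_eye']);Q=(((P-z['p'])@z['R'])-H[:3,3])@H[:3,:3]
        r=np.hypot(Q[...,0],Q[...,1]);k=np.arctan2(r,Q[...,2])/r
    else:
        Q=(P-np.array(c['position']))@np.array(c['attitude']);k=1/Q[...,2]
    return cv2.remap(z['im'],(Q[...,0]*k*K[0,0]+K[0,2]).astype(np.float32),(Q[...,1]*k*K[1,1]+K[1,2]).astype(np.float32),cv2.INTER_CUBIC)
E
python3 - <<'E'
from h import *
out=[]
for f,n,x0,y0,h,r in(('top1','top',521,-180,50,24),('w1','wrist',521,-180,50,24),('w2','wrist',521,-180,50,24),('w2','wrist',520.4,-180.1,216.6,9),('w1','wrist',431.5,57,127,9),('top1','top',431,57,127,9)):
  z=np.load(f'pics/{f}.npz');a=rect(z,n,x0,y0,h,40 if r==24 else 16,8);g=cv2.GaussianBlur(cv2.cvtColor(a,cv2.COLOR_RGB2GRAY),(0,0),3)
  hh=a.shape[0]/16
  c=cv2.HoughCircles(g,cv2.HOUGH_GRADIENT,1,40,param1=60,param2=12,minRadius=int((r-1)*8),maxRadius=int((r+1)*8))
  print(f,h,None if c is None else [(round(float(x0+q[0]/8-hh),1),round(float(y0+q[1]/8-hh),1),round(float(q[2]/8),1)) for q in c[0][:3]])
  b=a.copy()
  if c is not None:
    q=c[0][0];cv2.circle(b,(int(q[0]),int(q[1])),int(q[2]),(255,0,0),1);cv2.circle(b,(int(q[0]),int(q[1])),int(4.8*8),(255,0,0),1)
  out.append(cv2.resize(b,(266,266)))
m=np.vstack([np.hstack(out[:3]),np.hstack(out[3:])]);cv2.imwrite('pics/m1.png',m[:,:,::-1])
E
```

```text
top1 50 None
w1 50 None
w2 50 None
w2 216.6 None
w1 127 [(426.7, 54.8, 8.5)]
top1 127 [(429.7, 56.1, 9.5)]
```

View pics/m1.png

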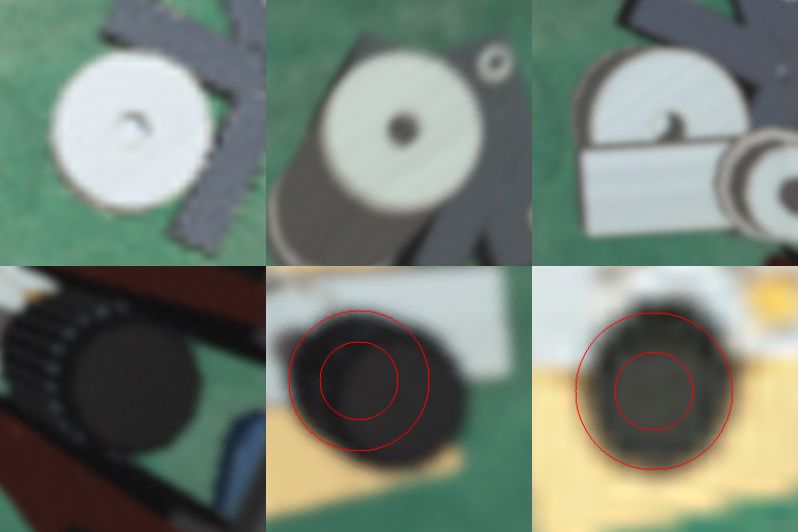

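>>> servo_tool:
  steps:
    - [0,0,0,-0.08,-0.08,0.5,0]
    - [0,0,0,0,0,0.8,0]
    - [0,0,0,0,0,0.8,0]
    - [0,0,0,0,0,0.8,0]
    - [0,0,0,0,0,0.5,0]
    - [0,0,0,0,0,0.2,0]
    - [0,0,0,0,0,0,0]
    - [0,0,0,0,0,0,0]

```text
t: 11.2
ee_pos: [523.2, -181.6, 120.3]
eef_rot: [[-0.906, -0.422, 0.001], [-0.422, 0.906, -0.0], [-0.001, -0.001, -1.0]]
ft_force: [-0.0, 0.5, -1.9]
grip_width: 17.1
gripper_force: 30.0
```

```bash
python3 - <<'E'
from h import *
o,im,d=snap('wrist','w3');z=np.load('pics/w3.npz');p=o['ee_pos'];print(p,o['ft_force'])
# planes: pillar top 50, hub top ~ TCP-57+28, knob top TCP+25
out=[]
for h,half in((50,40),(p[2]-57+12,40),(p[2]-57+28,20),(p[2]+25,20)):
  b=cv2.resize(rect(z,'wrist',p[0],p[1],h,half),(390,290) if 0 else (300,300));cv2.line(b,(150,140),(150,160),(255,0,0));cv2.line(b,(140,150),(160,150),(255,0,0));out.append(b)
s,ims,ds=snap('scene','sc3');c=cv2.resize(ims[200:275,245:320],(600,600),interpolation=cv2.INTER_CUBIC)
m=np.vstack([np.hstack(out[:2]),np.hstack(out[2:])])
cv2.imwrite('pics/m2.png',m[:,:,::-1]);cv2.imwrite('pics/sc3c.png',c[:,:,::-1])
E
```

```text
[ 523.24535245 -181.64508917  120.28530951] [-0.04503735  0.51803279 -1.87829879]
```

View pics/m2.png

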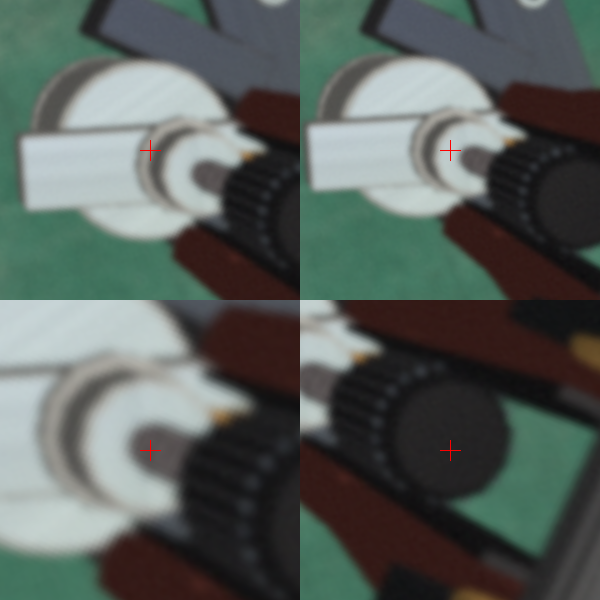

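View pics/sc3c.png

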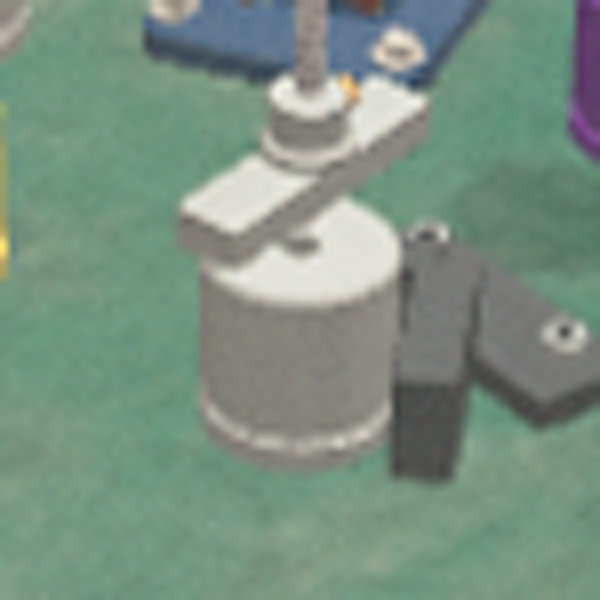

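The rectified wrist view puts the pillar's top centre at about (147,150), 0.8 mm from the tool axis at (150,150). The scene crop shows the rod axis at x≈310 and the bore axis at x≈303, so the rod is about 1.5 mm off. I'll correct by (-1.5, +0.4) mm and feel my way down.

>>> servo_tool:
  steps:
    - [0,0,0,0.06,0.05,0,0]
    - [0,0,0,0,0,0.1,0]
    - [0,0,0,0,0,0.1,0]
    - [0,0,0,0,0,0.1,0]
    - [0,0,0,0,0,0.05,0]
    - [0,0,0,0,0,0,0]

```text
t: 11.9
ee_pos: [521.2, -181.1, 112.6]
eef_rot: [[-0.906, -0.422, -0.0], [-0.422, 0.906, 0.0], [0.0, 0.0, -1.0]]
ft_force: [0.2, 0.5, -1.9]
grip_width: 17.3
gripper_force: 30.0
```

```bash
python3 - <<'E'
from h import *
o=sensors.get_obs();print(o['ee_pos'],o['ft_force'],o['moment'])
s,ims,ds=snap('scene','sc4');c=cv2.resize(ims[200:275,245:320],(600,600),interpolation=cv2.INTER_CUBIC)
cv2.imwrite('pics/sc4c.png',c[:,:,::-1])
E
```

```text
[ 521.22143522 -181.07634334  112.61510789] [ 0.24907368  0.48170775 -1.93775433] [ 0.1179085  -0.10091728 -0.03289427]
```

View pics/sc4c.png

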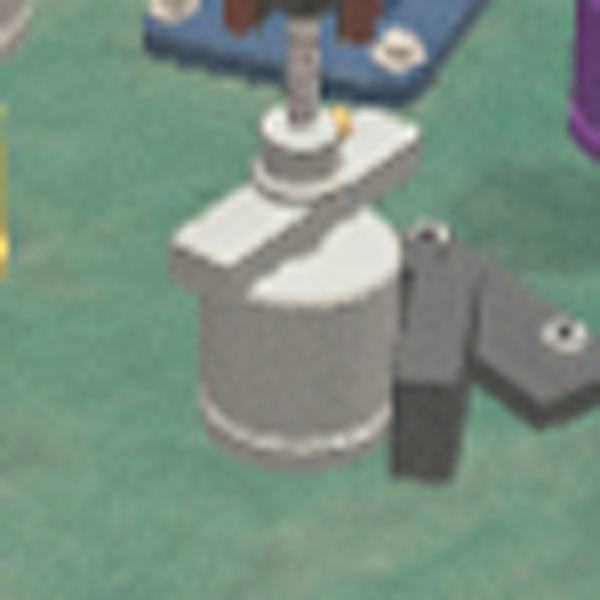

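The scene crop shows the rod axis at x≈302, over the pillar centre. There is no contact force at an expected tip height of 47.6, so the rod is entering the bore. Going down slowly.

>>> servo_tool:
  steps:
    - [0,0,0,0,0,0.05,0]
    - [0,0,0,0,0,0.05,0]
    - [0,0,0,0,0,0.05,0]
    - [0,0,0,0,0,0,0]

```text
t: 12.35
ee_pos: [521.3, -181.1, 109.7]
eef_rot: [[-0.906, -0.422, -0.0], [-0.422, 0.906, 0.0], [0.0, 0.0, -1.0]]
ft_force: [-0.1, 0.6, -1.6]
grip_width: 17.2
gripper_force: 30.0
```

>>> servo_tool:
  steps:
    - [0,0,0,0,0,0.05,0]
    - [0,0,0,0,0,0.05,0]
    - [0,0,0,0,0,0.05,0]
    - [0,0,0,0,0,0,0]

```text
t: 12.75
ee_pos: [521.4, -181.1, 106.9]
eef_rot: [[-0.906, -0.422, 0.0], [-0.422, 0.906, 0.0], [-0.0, -0.0, -1.0]]
ft_force: [0.6, 0.4, -0.7]
grip_width: 17.3
gripper_force: 30.0
```

>>> servo_tool:
  steps:
    - [0,0,0,0,0,0.05,0]
    - [0,0,0,0,0,0.05,0]
    - [0,0,0,0,0,0,0]

```text
t: 13.05
ee_pos: [521.7, -181.1, 105.4]
eef_rot: [[-0.906, -0.422, 0.001], [-0.422, 0.906, -0.0], [-0.001, -0.0, -1.0]]
ft_force: [-0.7, 0.4, 3.8]
grip_width: 17.2
gripper_force: 30.0
```

>>> servo_tool:
  steps:
    - [0,0,0,0,0,0.05,0]
    - [0,0,0,0,0,0.05,0]
    - [0,0,0,0,0,0,0]

```text
t: 13.35
ee_pos: [521.6, -181.1, 103.3]
eef_rot: [[-0.906, -0.422, 0.001], [-0.422, 0.906, -0.0], [-0.001, -0.0, -1.0]]
ft_force: [-0.4, 2.0, 3.4]
grip_width: 17.1
gripper_force: 30.0
```

>>> servo_tool:
  steps:
    - [0,0,0,0,0,0.05,0]
    - [0,0,0,0,0,0.05,0]
    - [0,0,0,0,0,0.05,0]
    - [0,0,0,0,0,0,0]

```text
t: 13.75
ee_pos: [521.6, -181.1, 100.2]
eef_rot: [[-0.906, -0.422, 0.001], [-0.422, 0.906, -0.0], [-0.001, -0.0, -1.0]]
ft_force: [0.1, 1.0, 4.3]
grip_width: 16.9
gripper_force: 30.0
```

>>> servo_tool:
  steps:
    - [0,0,0,0,0,0.03,0]
    - [0,0,0,0,0,0.03,0]
    - [0,0,0,0,0,0,0]

```text
t: 14.05
ee_pos: [521.6, -181.1, 99.0]
eef_rot: [[-0.906, -0.422, 0.001], [-0.422, 0.906, -0.0], [-0.0, -0.0, -1.0]]
ft_force: [-0.5, 2.0, 4.6]
grip_width: 17.2
gripper_force: 30.0
```

>>> servo_tool:
  steps:
    - [0,0,0,0,0,0.03,0]
    - [0,0,0,0,0,0.03,0]
    - [0,0,0,0,0,0,0]

```text
t: 14.35
ee_pos: [521.6, -181.1, 97.8]
eef_rot: [[-0.907, -0.422, 0.001], [-0.422, 0.907, -0.0], [-0.001, -0.0, -1.0]]
ft_force: [-0.2, 1.5, 4.6]
grip_width: 16.9
gripper_force: 30.0
```

>>> servo_tool:
  steps:
    - [0,0,0,0,0,0.03,0]
    - [0,0,0,0,0,0.03,0]
    - [0,0,0,0,0,0,0]

```text
t: 14.65
ee_pos: [521.6, -181.0, 96.6]
eef_rot: [[-0.906, -0.422, 0.001], [-0.422, 0.906, 0.0], [-0.0, -0.0, -1.0]]
ft_force: [0.2, 1.3, 4.5]
grip_width: 17.1
gripper_force: 30.0
```

>>> servo_tool:
  steps:
    - [0,0,0,0,0,0.04,0]
    - [0,0,0,0,0,0.04,0]
    - [0,0,0,0,0,0,0]

```text
t: 14.95
ee_pos: [521.6, -181.0, 95.0]
eef_rot: [[-0.906, -0.422, 0.001], [-0.422, 0.906, 0.0], [-0.001, -0.0, -1.0]]
ft_force: [-0.4, 1.6, 4.1]
grip_width: 17.2
gripper_force: 30.0
```

>>> servo_tool:
  steps:
    - [0,0,0,0,0,0.04,0]
    - [0,0,0,0,0,0.04,0]
    - [0,0,0,0,0,0,0]

```text
t: 15.25
ee_pos: [521.6, -181.0, 93.4]
eef_rot: [[-0.907, -0.422, 0.001], [-0.422, 0.907, 0.0], [-0.001, -0.0, -1.0]]
ft_force: [-0.2, 1.6, 5.3]
grip_width: 17.2
gripper_force: 30.0
```

>>> servo_tool:
  steps:
    - [0,0,0,0,0,0.03,0]
    - [0,0,0,0,0,0.03,0]
    - [0,0,0,0,0,0,0]

```text
t: 15.55
ee_pos: [521.6, -181.0, 92.1]
eef_rot: [[-0.906, -0.422, 0.0], [-0.422, 0.906, 0.0], [-0.0, -0.0, -1.0]]
ft_force: [-1.2, 2.0, 5.2]
grip_width: 17.3
gripper_force: 30.0
```

>>> servo_tool:
  steps:
    - [0,0,0,0,0,0.03,0]
    - [0,0,0,0,0,0.02,0]
    - [0,0,0,0,0,0,0]

```text
t: 15.85
ee_pos: [521.6, -181.0, 91.2]
eef_rot: [[-0.907, -0.422, 0.001], [-0.422, 0.907, 0.0], [-0.001, -0.0, -1.0]]
ft_force: [0.2, 1.4, 5.2]
grip_width: 17.2
gripper_force: 30.0
```

>>> servo_tool:
  steps:
    - [0,0,0,0,0,0.03,0]
    - [0,0,0,0,0,0.02,0]
    - [0,0,0,0,0,0,0]

```text
t: 16.15
ee_pos: [521.9, -181.1, 91.0]
eef_rot: [[-0.906, -0.422, 0.001], [-0.422, 0.906, -0.0], [-0.001, -0.001, -1.0]]
ft_force: [-2.5, 2.6, 12.6]
grip_width: 17.4
gripper_force: 30.0
```

The force rose to 12.6 N at TCP z = 91.0, 15.5 mm below the seating point. With the 8 mm starting stand-out that is about 23 mm, so the rod has bottomed. I'll hold briefly, then lift out.

>>> servo_tool:
  steps:
    - [0,0,0,0,0,0,0]
    - [0,0,0,0,0,0,0]
    - [0,0,0,0,0,0,0]
    - [0,0,0,0,0,-0.05,0]
    - [0,0,0,0,0,-0.1,0]
    - [0,0,0,0,0,-0.2,0]
    - [0,0,0,0,0,-0.3,0]
    - [0,0,0,0,0,-0.5,0]

```text
t: 16.95
ee_pos: [520.9, -181.0, 112.9]
eef_rot: [[-0.906, -0.422, -0.001], [-0.422, 0.906, 0.0], [0.001, 0.001, -1.0]]
ft_force: [0.4, 0.3, -1.1]
grip_width: 17.1
gripper_force: 30.0
```

>>> servo_tool:
  steps:
    - [0,0,0,0,0,-0.5,0]
    - [0,0,0,0,0,-0.8,0]
    - [0,0,0,0,0,-1,0]
    - [0,0,0,0,0,-0.9,0]
    - [0,0,0,0,0,-0.6,0]
    - [0,0,0,0,0,0,0]

```text
t: 17.55
ee_pos: [522.5, -181.6, 191.1]
eef_rot: [[-0.906, -0.422, 0.004], [-0.422, 0.906, -0.001], [-0.003, -0.003, -1.0]]
ft_force: [0.6, -0.0, -1.9]
grip_width: 17.4
gripper_force: 30.0
```

>>> servo_tool:
  steps:
    - [0,0,0,-0.03,0.5,0,0]
    - [0,0,0,-0.07,0.9,0,0]
    - [0,0,0,-0.07,0.9,0,0]
    - [0,0,0,-0.07,0.9,0,0]
    - [0,0,0,-0.07,0.9,0,0]
    - [0,0,0,-0.07,0.9,0,0]
    - [0,0,0,-0.07,0.9,0,0]
    - [0,0,0,-0.07,0.9,0,0]
    - [0,0,0,-0.07,0.9,0,0]
    - [0,0,0,-0.07,0.9,0,0]

```text
t: 18.55
ee_pos: [459.8, -17.9, 188.8]
eef_rot: [[-0.906, -0.423, -0.0], [-0.423, 0.906, 0.0], [0.0, 0.0, -1.0]]
ft_force: [-0.2, 0.3, -1.7]
grip_width: 17.4
gripper_force: 30.0
```

>>> servo_tool:
  steps:
    - [0,0,0,-0.07,0.9,0,0]
    - [0,0,0,-0.07,0.9,0,0]
    - [0,0,0,-0.07,0.9,0,0]
    - [0,0,0,-0.07,0.9,0,0]
    - [0,0,0,0,0.46,0,0]
    - [0,0,0,0,0,0,0]
    - [0,0,0,0,0,0,0]

```text
t: 19.25
ee_pos: [431.4, 56.5, 188.9]
eef_rot: [[-0.906, -0.423, 0.0], [-0.423, 0.906, -0.0], [-0.0, -0.0, -1.0]]
ft_force: [-0.8, -0.1, -2.1]
grip_width: 16.9
gripper_force: 30.0
```

>>> servo_tool:
  steps:
    - [0,0,0,0.025,0.065,0.5,0]
    - [0,0,0,0,0,0.8,0]
    - [0,0,0,0,0,0.8,0]
    - [0,0,0,0,0,0.8,0]
    - [0,0,0,0,0,0.6,0]
    - [0,0,0,0,0,0.35,0]
    - [0,0,0,0,0,0.1,0]
    - [0,0,0,0,0,0.1,0]
    - [0,0,0,0,0,0.1,0]
    - [0,0,0,0,0,0,0]

```text
t: 20.25
ee_pos: [430.7, 57.3, 106.1]
eef_rot: [[-0.907, -0.422, 0.001], [-0.422, 0.907, 0.0], [-0.001, -0.0, -1.0]]
ft_force: [-0.6, 0.4, -1.0]
grip_width: 17.0
gripper_force: 30.0
```

>>> servo_tool:
  steps:
    - [0,0,0,0,0,0.2,0]
    - [0,0,0,0,0,0.2,0]
    - [0,0,0,0,0,0.2,0]
    - [0,0,0,0,0,0.15,0]
    - [0,0,0,0,0,0,0]
    - [0,0,0,0,0,0,0]

```text
t: 20.85
ee_pos: [430.4, 57.3, 90.8]
eef_rot: [[-0.906, -0.422, -0.0], [-0.422, 0.906, -0.0], [0.0, 0.0, -1.0]]
ft_force: [-0.3, -0.1, -0.7]
grip_width: 17.3
gripper_force: 30.0
```

>>> servo_tool:
  steps:
    - [0,0,0,0,0,0.05,0]
    - [0,0,0,0,0,0.05,0]
    - [0,0,0,0,0,0,0]

```text
t: 21.15
ee_pos: [430.4, 57.3, 88.8]
eef_rot: [[-0.906, -0.422, -0.0], [-0.422, 0.906, -0.0], [0.0, 0.0, -1.0]]
ft_force: [0.7, 0.0, -1.1]
grip_width: 17.5
gripper_force: 30.0
```

>>> servo_tool:
  steps:
    - [0,0,0,0,0,0.05,0]
    - [0,0,0,0,0,0.02,0]
    - [0,0,0,0,0,0,0]

```text
t: 21.45
ee_pos: [430.4, 57.3, 87.4]
eef_rot: [[-0.906, -0.422, -0.0], [-0.422, 0.906, -0.0], [0.0, 0.0, -1.0]]
ft_force: [0.7, 0.6, -1.1]
grip_width: 16.9
gripper_force: 30.0
```

>>> servo_tool:
  steps:
    - [0,0,0,0,0,0.02,0]
    - [0,0,0,0,0,0,0]

```text
t: 21.65
ee_pos: [430.4, 57.3, 87.0]
eef_rot: [[-0.906, -0.422, -0.0], [-0.422, 0.906, -0.0], [0.0, -0.0, -1.0]]
ft_force: [-0.7, 0.7, -1.3]
grip_width: 17.2
gripper_force: 30.0
```

>>> servo_tool:
  steps:
    - [0,0,0,0,0,0.02,0]
    - [0,0,0,0,0,0,0]

```text
t: 21.85
ee_pos: [430.4, 57.3, 86.7]
eef_rot: [[-0.906, -0.422, -0.0], [-0.422, 0.906, 0.0], [0.0, 0.0, -1.0]]
ft_force: [-0.0, 0.1, -1.7]
grip_width: 17.2
gripper_force: 30.0
```

>>> servo_tool:
  steps:
    - [0,0,0,0,0,0.02,0]
    - [0,0,0,0,0,0,0]

```text
t: 22.05
ee_pos: [430.4, 57.3, 86.2]
eef_rot: [[-0.906, -0.422, -0.0], [-0.422, 0.906, -0.0], [0.0, 0.0, -1.0]]
ft_force: [-0.5, -0.3, -1.0]
grip_width: 17.1
gripper_force: 30.0
```

>>> servo_tool:
  steps:
    - [0,0,0,0,0,0.015,0]
    - [0,0,0,0,0,0,0]

```text
t: 22.25
ee_pos: [430.6, 57.3, 86.0]
eef_rot: [[-0.906, -0.422, 0.0], [-0.422, 0.906, 0.0], [-0.0, -0.0, -1.0]]
ft_force: [0.0, 0.3, -0.2]
grip_width: 17.2
gripper_force: 30.0
```

The force is easing toward zero at TCP z = 86.0, where the bar should seat. Releasing, then going straight up.

>>> servo_tool:
  steps:
    - [0,0,0,0,0,0,0.3]
    - [0,0,0,0,0,0,0.5]
    - [0,0,0,0,0,0,0.7]
    - [0,0,0,0,0,0,0.7]
    - [0,0,0,0,0,0,0.7]
    - [0,0,0,0,0,0,0.7]
    - [0,0,0,0,0,0,0.7]
    - [0,0,0,0,0,0,0.7]

```text
t: 23.05
ee_pos: [430.5, 57.3, 86.0]
eef_rot: [[-0.906, -0.422, -0.0], [-0.422, 0.906, -0.0], [0.0, 0.0, -1.0]]
ft_force: [0.2, 0.7, -0.3]
grip_width: 61.3
gripper_force: 0.0
```

>>> servo_tool:
  steps:
    - [0,0,0,0,0,-0.3,0.8]
    - [0,0,0,0,0,-0.8,0.8]
    - [0,0,0,0,0,-1,0.8]
    - [0,0,0,0,0,-1,0.8]
    - [0,0,0,0,0,-1,0.8]
    - [0,0,0,0,0,-1,0.8]
    - [0,0,0,0,0,0,0.8]
    - [0,0,0,0,0,0,0.8]

```text
t: 23.85
ee_pos: [430.5, 57.3, 188.2]
eef_rot: [[-0.906, -0.422, 0.001], [-0.422, 0.906, 0.0], [-0.001, -0.0, -1.0]]
ft_force: [0.4, -0.7, -1.2]
grip_width: 70.1
gripper_force: 0.0
```

```bash
python3 - <<'E'
from h import *
o,im,d=snap('wrist','w5');W=wcloud(d,o);print(o['t'],o['ee_pos'],o['grip_width'])
near=np.hypot(W[...,0]-431,W[...,1]-57)<16
p=W[near&(W[...,2]>95)&(W[...,2]<125)];print('knob',circ(p),np.percentile(p[:,2],[50,90]))
n2=np.hypot(W[...,0]-431,W[...,1]-57)<80
st=W[n2&(W[...,2]>41)&(W[...,2]<49)];print('stand',cv2.minAreaRect(st[:,:2].astype(np.float32)),st[:,2].mean())
bar=W[(np.hypot(W[...,0]-431,W[...,1]-57)<42)&(W[...,2]>53)&(W[...,2]<60)];print('bar z',np.median(bar[:,2]))
i=np.hypot(W[...,0]-431,W[...,1]-57).argmin();z=np.load('pics/w5.npz')
a=cv2.resize(rect(z,'wrist',431,57,45,70,4),(560,560));cv2.imwrite('pics/m5.png',a[:,:,::-1])
E
```

```text
23.85 [430.52368164  57.33312483 188.18098964] 70.13534850660143
knob (array([429.3,  56.1, 109.3]), ((431.0964660644531, 56.82050323486328), 9.75554370880127), 445) [110.84488497 112.19504363]
stand ((426.04779052734375, 41.335594177246094), (94.42412567138672, 75.33263397216797), 75.9572982788086) 44.82520435374491
bar z 56.70430010368773
```

View pics/m5.png

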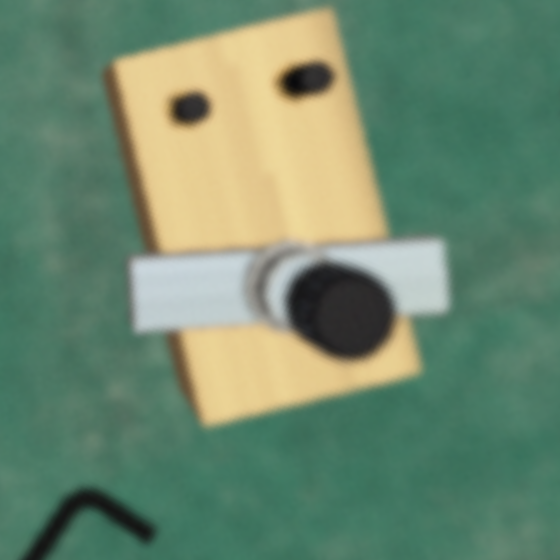

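The rectified view shows the gauge upright, with its bar centred at about (285,284) over the hole's place near (283,284). The bar's top face measures z ≈ 56.7, so it is seated. The knob top at 111–112 means the rod stands out about 23 mm. Handing in.

```bash
python3 -c "
from bench import hand_in
print(hand_in())"
```

```text
the job is handed in; nothing more can be done
None
```

The bore in the V-stop pillar measures about 23 mm deep (so the pillar is pillar_b); the gauge is back upright in its stand with the rod holding that depth, and the job is handed in (no verdict was returned).

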